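# Open the back of the dark display frame

### The arm

A 7-joint arm with a two-finger parallel gripper is mounted at the origin on the work surface. World frame = base frame: x ahead of the robot, y to its left, z up, the work surface at z = 0. Lengths are in m, angles in rad, forces in N, time in s.
With the tool pointing down it reaches from about 0.425 to 0.925 m from the base axis. Payload 6.8 kg.
Tool frame: the origin (TCP) lies on the front face of the gripper's body, between the roots of the fingers; the fingertips stand 73 mm ahead of it and the grasp point (between the pads) lies 54 mm ahead of it; z points along the fingers, y is the direction in which the jaws open and shut (so a half turn about z gives the same grasp; the last joint's range is limited). The gripper opens to 85 mm and grips with 20 to 120 N. Pads are 22 mm wide; open, the fingers measure 114 mm over their backs; the gripper's body (76 mm by 85 mm) begins 54 mm behind the grasp point. The pads swing forward as they close: fully open they stand 13 mm farther back than shut.
Start: joints at [-1.27, 0.477, 0.022, 1.555, -0.011, 1.109, -0.083], TCP at [0.268, 0.619, 0.304] pointing down, gripper open.
Joint ranges: [-2.96, 2.96], [-0.34, 2.1], [-1.41, 1.46], [0.24, 2.44], [-1.37, 4.51], [0.17, 1.92], [-2.96, 2.96]. Speed limits (rad/s): [2.39, 2.39, 3.14, 3.14, 3.14, 3.14, 3.14].

### API

Orientations are given as a rotation vector (axis times angle).
In Python, from bench import * gives the robot as it stands.
- The arm moves only by the tool jog_arm, never from a script. Its argument "plan" is a list of rows, each a list of 2 entries, a list of its own where there are three numbers: the shift along the world's x, y, z in cm, then the turn about the world's z in rad. In form: [[[tx, ty, tz], twist], ...]. A call has 1 to 12 rows; each row shifts and turns the commanded pose from where the row before left it; what a row does not reach is not made up. A row lasts 1/10 s, in which the tool goes at most 50 mm and 8.59 degrees, less where a joint would pass 70% of its speed; a pose out of reach is approached as far as the arm can. A call is refused whole if a number of a shift passes 5 or a number of a turn 0.15, either way. A call with a gripper value outside its range is refused whole. "hand" is the finger opening in cm, from 0 to 8.54, set as the call begins (left out, the last holds). The fingers move at their own pace and stop on an object; "grip_force" is the grip in N (left out, the last holds). Time passes only in rows, so rows that do not move let the fingers close. It gives the time, the measured TCP pose, the force and the opening at its end, in the units of the state.
- get_obs(): the state, without advancing time (a new reading comes with each control period).
- grab_frame(name): name is "scene" or "top" or "wrist"; returns the picture (480x640x3 uint8, red, green, blue); there is no depth.
- get_calibration(name): a dict with "intrinsics" (3x3 intrinsics, pixels), "xyz" and "orientation" of the camera in the world. Camera axes: x right, y down, z forward; pixel columns grow to the right and rows downward; lengths in m; the calibration is good to about 2 mm. A picture is of the moment at which its call begins: read the wrist's pose just before it. get_calibration takes no time and is no camera call; for the wrist camera it gives the pose at the moment of the call.
- hand_in(): hands the job in, once; it reports no verdict.
The state is a dict: "clock": time; "joints": joint angles; "qvel": joint speeds; "tau": joint torques, N m; "tcp_pos": TCP position; "orientation": TCP orientation; "contact_force": force on the tool from outside, world axes, zero at the start; "moment": the same for the moment, N m; "grip_width": finger opening in m.
Only numpy, scipy, OpenCV 4.12 (cv2) and the standard library are available. Lean on these libraries where they do the work, as an engineer would, in place of code of your own. Each camera call takes 0.05 s, during which the arm holds its last target. There are 200 camera calls.

### The job

Two display frames for doll accessories lie face down on the stall. Open the dark brown one: turn both of its brass turn buttons a quarter turn aside, either way, then lift its plywood backboard out by the brass knob and set it down (do not drop it), knob up, flat on the middle of the blue felt pad. Leave the buttons turned aside.

Things in the scene. Friction and masses are not known exactly. Their poses are not given: they have to be found in the camera images.
- dark_board: Plywood backboard, 126 x 86 x 8 mm, 80 to 170 g, brass knob (22 mm wide, 25 mm tall) on its middle. Origin: centre of underside; x along its long side (away from the robot), z up. Starts loose (2 mm play) in the fixed dark brown frame (190 x 150 mm, 30 high, rim 30 wide, centred on and parallel to the board), underside 22 mm above the table, top flush with the rim. The pale frame is a bystander.
- dark_button_near (a joint): Brass turn button on the dark frame's short rim nearer the robot, pivot 80 mm from the board's starting centre along the board's -x. Value in rad: 0 = long arm points squarely over the board; positive = counter-clockwise from above; stops at +-1.6; clear of the board beyond 1.1; stays where left (0.04 N m friction); starts within 0.25 of 0. Bar 12 mm wide, from 31 to 51 mm above the table; long arm 26 mm, short arm 16 mm from pivot.
- dark_button_far (a joint): The like brass turn button on the dark frame's short rim farther from the robot, pivot 80 mm from the board's starting centre along the board's +x. Value in rad: 0 = long arm points squarely over the board; positive = counter-clockwise from above; stops at +-1.6; clear of the board beyond 1.1; stays where left (0.04 N m friction); starts within 0.25 of 0. Same size as the near one.
- pad: Blue felt pad, 190 x 150 mm, 6 mm thick, lying fixed on the table. Origin: centre of its underside; x along its long side, z up.
Not all that is in view belongs to the job. What is shaped like the dark_board but orange is not meant.

How it is judged:
By the outcome, as a careful person would: the job done as asked, in the order asked, and still so for the second after the job is handed in, with the robot touching nothing.
It also fails if it takes over 58 s, if anything falls off the work surface, if the arm or the gripper's body presses on something with over 40 N, if the wrist force passes 120 N, or if a joint passes its speed limit or range.

## Working session

There is one attempt and no reset: what is moved stays moved. The work goes in short steps, Python scripts to look and compute and a tool call to move; the robot and the scene stay as the last step left them, time stands still between calls to the robot, and variables do not carry over. Pictures are saved under pics/ and viewed, about 8 in all and at most 12, crops included, and the job is handed in when it is done.

Besides the shell and the picture viewer there is one more tool, called after "Emit:" as a command line: name --argument value ..., lists and objects as JSON in quotes. jog_arm: Moves the arm, as the interface text tells. Its arguments: {"type":"object","properties":{"plan":{"type":"array","items":{"type":"array"}},"hand":{"type":"number"},"grip_force":{"type":"number"}},"required":["plan"]}

```bash
mkdir -p pics
cat > h.py <<'E'
from bench import *
import numpy as np, cv2
from scipy.spatial.transform import Rotation as R
def cal(n):
    c=get_calibration(n); K=np.array(c["intrinsics"]); o=np.array(c["orientation"],float)
    M=R.from_rotvec(o).as_matrix() if o.size==3 else o.reshape(3,3)
    return K,M,np.array(c["xyz"])
def ray(c,px,z):
    K,M,t=c; d=M@np.linalg.inv(K)@np.array([px[0],px[1],1.]); return t+d*(z-t[2])/d[2]
def proj(c,p):
    K,M,t=c; q=K@M.T@(np.array(p)-t); return q[:2]/q[2]
def shot(n,f):
    c=cal(n); im=grab_frame(n); cv2.imwrite(f"pics/{f}.png",im[:,:,::-1]); return c,im
E
python3 - <<'E'
from h import *
print(get_obs())
for n in ("top","scene","wrist"):
    c,im=shot(n,n+"0"); print(n,get_calibration(n))
E
```

```text
{'clock': 0.0, 'joints': array([-1.27009348,  0.47782111,  0.02239482,  1.55649373, -0.01149134,
        1.1092769 , -0.08310261]), 'qvel': array([-0.00100183, -0.001332  , -0.00045798, -0.00205154, -0.00026648,
        0.00033631,  0.00157229]), 'tau': array([-3.33329326e-04, -5.96457553e+01,  1.60777129e+00, -2.81191170e+01,
        1.23619032e-02,  9.45069100e-03, -2.67013078e-06]), 'tcp_pos': array([0.26816984, 0.61892866, 0.30289472]), 'orientation': array([-6.37682068e-01, -3.07597918e+00,  2.91933421e-03]), 'contact_force': array([0.13906616, 0.28708207, 0.59081878]), 'moment': array([ 0.02386887, -0.01432058, -0.0046334 ]), 'grip_width': 0.08540699893793745}
top {'intrinsics': array([[443.8503512 ,   0.        , 325.43490171],
       [  0.        , 443.8503512 , 238.80708541],
       [  0.        ,   0.        ,   1.        ]]), 'xyz': array([0.34360357, 0.00513267, 0.78629799]), 'orientation': array([-2.10349935,  2.09729171, -0.23914156])}
scene {'intrinsics': array([[468.87517733,   0.        , 314.67146509],
       [  0.        , 468.87517733, 238.98607582],
       [  0.        ,   0.        ,   1.        ]]), 'xyz': array([ 0.85816713, -0.06594492,  0.62489981]), 'orientation': array([-2.0413806 , -1.73975127,  0.51003173])}
wrist {'intrinsics': array([[385.91259716,   0.        , 321.70229855],
       [  0.        , 385.91259716, 234.79288713],
       [  0.        ,   0.        ,   1.        ]]), 'xyz': array([0.19141443, 0.65276662, 0.37226117]), 'orientation': array([2.38508282, 1.56581425, 0.25978465])}
```

View pics/top0.png

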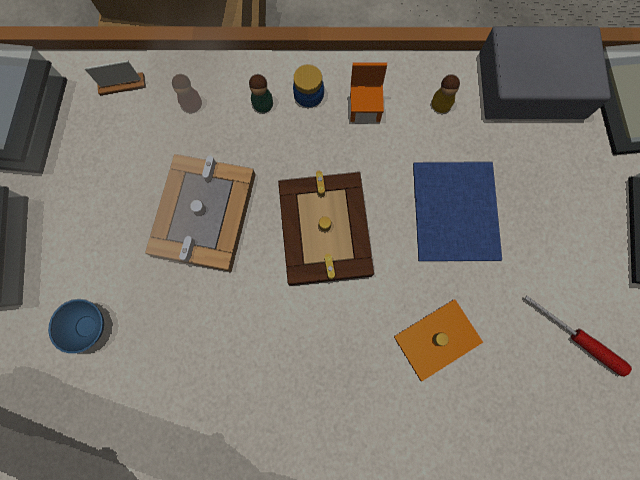

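View pics/scene0.png

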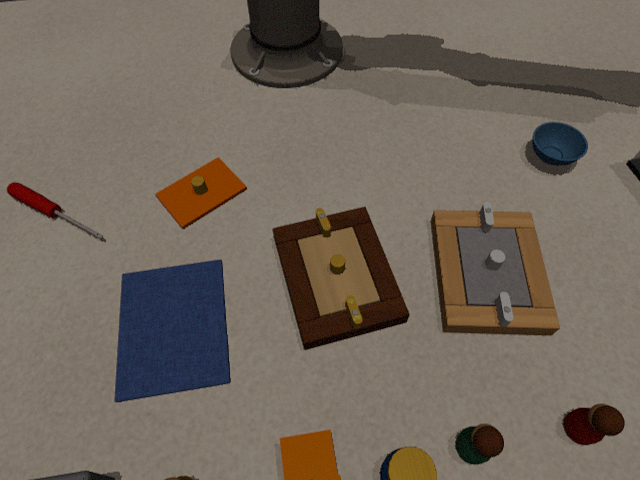

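Candidates: the dark brown frame with its plywood board and brass knob is at top (325,228), the pale frame with the grey board is at (200,212), and the loose orange board is at (440,340). I choose the dark brown frame. The pad is the blue one at (457,211), not the bowl at (77,326).

```bash
cat > m.py <<'E'
from h import *
def load(n): return cal(n), cv2.cvtColor(cv2.imread(f"pics/{n}0.png"),cv2.COLOR_BGR2HSV)
def big(m,near=None):
    cs,_=cv2.findContours(m.astype(np.uint8),cv2.RETR_EXTERNAL,cv2.CHAIN_APPROX_NONE)
    return max(cs,key=cv2.contourArea)
def rect(c,cnt,z):
    P=np.array([ray(c,p[0],z)[:2] for p in cnt],np.float32)*1000
    return cv2.minAreaRect(P)
def yaw(r):  # angle of long side, near 0
    b=cv2.boxPoints(r); e=[b[1]-b[0],b[2]-b[1]]; l=max(e,key=np.linalg.norm); a=np.arctan2(l[1],l[0]); return (a+np.pi/2)%np.pi-np.pi/2
if __name__=="__main__":
  for n,box in (("top",(270,380,165,290)),("scene",(265,410,200,350))):
    c,H=load(n); h,s,v=[H[:,:,i].astype(int) for i in range(3)]
    yy,xx=np.mgrid[:480,:640]; inb=(xx>box[0])&(xx<box[1])&(yy>box[2])&(yy<box[3])
    blue=(h>100)&(h<125)&(s>110)&((xx>400)&(xx<510)&(yy>155)&(yy<268) if n=="top" else (xx<240)&(yy>250)&(yy<405))
    r=rect(c,big(blue),.006); print(n,"pad",r,yaw(r))
    r=rect(c,big(inb&(v<110)&(s>90)),.03); print("frame",r,yaw(r))
    ply=inb&(v>120)&(s>40)&(s<135); r=rect(c,big(ply),.03); print("board",r,yaw(r))
    br=inb&(s>150)&(v>110)&(h>18)&(h<32)
    nn,l,st,ce=cv2.connectedComponentsWithStats(br.astype(np.uint8))
    for i in range(1,nn):
        if st[i,4]>20:
            p=np.argwhere(l==i)[:,::-1]; P=np.array([ray(c,q,.051)[:2] for q in p])
            m=P.mean(0); w,V=np.linalg.eigh(np.cov(P.T)); print("brass",ce[i].round(1),st[i,4],m.round(4),"ang",np.arctan(V[1,1]/V[0,1]).round(3),np.sqrt(w).round(4))
  c,H=load("top"); im=cv2.imread("pics/top0.png")[165:295,265:385]; cv2.imwrite("pics/crop.png",cv2.resize(im,None,fx=4.5,fy=4.5,interpolation=cv2.INTER_CUBIC))
E
python3 m.py
```

```text
top pad ((578.8175659179688, -232.89129638671875), (185.87005615234375, 148.69906616210938), 0.5041131377220154) 0.008798242
frame ((540.3770751953125, 7.670951843261719), (191.24429321289062, 148.57247924804688), 6.635481834411621) 0.11581099
board ((542.9417724609375, 7.860134124755859), (125.57406616210938, 85.34268188476562), 6.7609686851501465) 0.11800122
brass [319.9 182.3] 99 [0.6157 0.0161] ang 0.148 [0.0036 0.0119]
brass [324.5 222. ] 105 [0.5436 0.0078] ang 1.408 [0.0049 0.0052]
brass [329.8 267.5] 84 [ 0.4647 -0.0012] ang 0.215 [0.0036 0.0101]
scene pad ((584.7308959960938, -232.8695068359375), (187.10240173339844, 147.81663513183594), 0.4615451395511627) 0.0080554485
frame ((547.5059814453125, 6.591300964355469), (204.86749267578125, 149.3467559814453), 6.513979434967041) 0.11369038
board ((546.581298828125, 7.223838806152344), (122.89956665039062, 84.17394256591797), 6.531181812286377) 0.113990545
brass [319.3 211.4] 38 [ 0.4584 -0.0037] ang -0.336 [0.0032 0.0034]
brass [324.8 223.2] 83 [0.4806 0.0009] ang 0.171 [0.0031 0.006 ]
brass [337.2 259.9] 140 [0.5445 0.0078] ang 0.858 [0.005  0.0051]
brass [353.4 308.2] 199 [0.6194 0.0156] ang 0.131 [0.0033 0.0122]
```

View pics/crop.png

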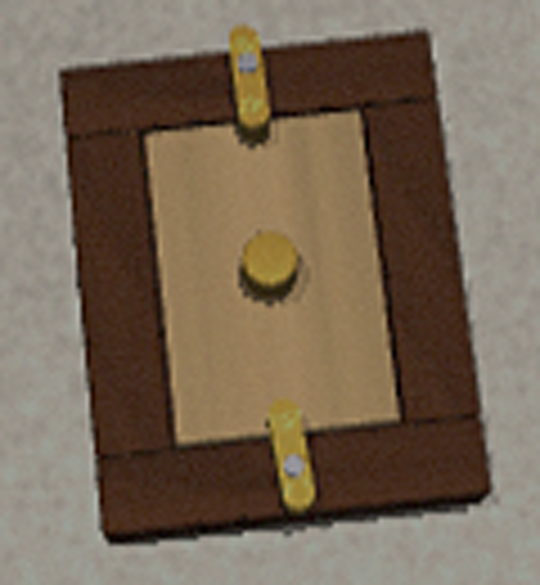

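The crop shows the dark brown frame with plywood, a brass knob and both buttons over the board, so the choice holds. Board centre is about (0.5445, 0.0075), yaw 0.115. The near pivot is at (0.465,-0.002), the far pivot at (0.624,0.017), and the pad at (0.582,-0.233). I'll grip each button about its pivot and twist.

Emit:
jog_arm --plan '[[[1.5, -4.7, 0], 0.05], [[1.5, -4.7, 0], 0.05], [[1.5, -4.7, 0], 0.05], [[1.5, -4.7, 0], 0.05], [[1.5, -4.7, 0], 0.05], [[1.5, -4.7, 0], 0.05], [[1.5, -4.7, 0], 0.05], [[1.5, -4.7, 0], 0.05], [[1.5, -4.7, 0], 0.05], [[1.5, -4.7, 0], 0.05], [[1.5, -4.7, 0], 0.05], [[1.5, -4.7, 0], 0.05]]' --hand 4

```text
clock: 1.35
tcp_pos: [0.4484, 0.0534, 0.3041]
orientation: [-0.303, 3.126, 0.001]
contact_force: [2.1, 1.4, 0.6]
grip_width: 0.0402
```

Emit:
jog_arm --plan '[[[0.9, -2.8, -4], 0], [[0.8, -2.9, -4], 0], [[0, 0, -3], 0], [[0, 0, 0], 0], [[0, 0, 0], 0]]'

```text
clock: 1.85
tcp_pos: [0.4652, -0.0012, 0.1942]
orientation: [0.3, -3.126, 0.0]
contact_force: [-0.2, -0.3, -0.2]
grip_width: 0.04
```

```bash
cat > s.py <<'E'
from h import *
def st():
    o=get_obs(); M=R.from_rotvec(o["orientation"]).as_matrix()
    print("t",round(o["clock"],2),"tcp",o["tcp_pos"].round(4),"yang",np.arctan2(M[1,1],M[0,1]).round(3),"z",M[:,2].round(3),"j",np.round(o["joints"],2),"F",o["contact_force"].round(1),"w",round(o["grip_width"],4)); return o
E
python3 - <<'E'
from s import *
st(); c,im=shot("wrist","w1")
for n,p in dict(near=(.465,-.0017,.051),far=(.624,.0167,.051),knob=(.5445,.0075,.055)).items(): print(n,proj(c,p).round(1))
E
```

```text
t 1.85 tcp [ 0.4652 -0.0012  0.1942] yang 1.762 z [-0.001 -0.    -1.   ] j [-0.39  0.29  0.3   2.16 -0.13  0.71  1.76] F [-0.2 -0.3 -0.2] w 0.04
near [320.5 251.7]
far [303.9 457. ]
knob [311.2 368.8]
```

View pics/w1.png

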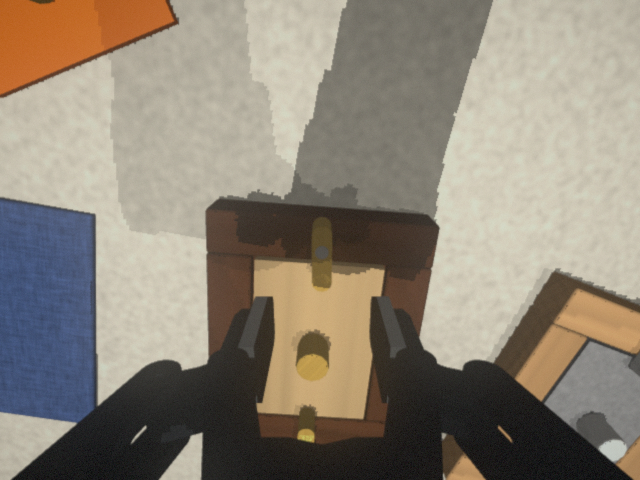

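The wrist view shows the near pivot at (321,252), just as predicted, and the bar lies in line with the jaws. Descending.

Emit:
jog_arm --plan '[[[0, 0, -3], 0], [[0, 0, -3], 0], [[0, 0, -2.5], 0], [[0, 0, 0], 0], [[0, 0, 0], 0]]'

```text
clock: 2.4
tcp_pos: [0.4663, -0.001, 0.1104]
orientation: [-0.301, 3.125, 0.001]
contact_force: [-0.1, 1.6, 0.1]
grip_width: 0.0397
```

Emit:
jog_arm --plan '[[[0, 0, 0], 0], [[0, 0, 0], 0], [[0, 0, 0], 0], [[0, 0, 0], 0]]' --hand 0.8 --grip_force 20

```text
clock: 2.8
tcp_pos: [0.4664, -0.0012, 0.1105]
orientation: [-0.3, 3.124, 0.001]
contact_force: [-1.4, 0.2, 9.1]
grip_width: 0.0114
```

Emit:
jog_arm --plan '[[[0, 0, 0], -0.1], [[0, 0, 0], -0.1], [[0, 0, 0], -0.1], [[0, 0, 0], -0.1]]'

```text
clock: 3.2
tcp_pos: [0.4664, -0.0018, 0.1106]
orientation: [0.334, 3.121, 0.002]
contact_force: [-1.0, -1.0, 9.7]
grip_width: 0.0114
```

Emit:
jog_arm --plan '[[[0, 0, 0], -0.12], [[0, 0, 0], -0.12], [[0, 0, 0], -0.12], [[0, 0, 0], -0.12], [[0, 0, 0], -0.12], [[0, 0, 0], -0.12], [[0, 0, 0], -0.12], [[0, 0, 0], -0.12], [[0, 0, 0], -0.12], [[0, 0, 0], 0], [[0, 0, 0], 0]]'

```text
clock: 4.3
tcp_pos: [0.4655, -0.0028, 0.1105]
orientation: [1.889, 2.509, 0.001]
contact_force: [-4.6, -4.6, 16.2]
grip_width: 0.0112
```

Emit:
jog_arm --plan '[[[0, 0, 0], 0], [[0, 0, 0], 0], [[0, 0, 0], 0]]' --hand 3

```text
clock: 4.6
tcp_pos: [0.4655, -0.0012, 0.1092]
orientation: [1.887, 2.512, 0.001]
contact_force: [0.5, -0.6, 0.6]
grip_width: 0.0301
```

Emit:
jog_arm --plan '[[[0, 0, 2], 0], [[0, 0, 3], 0], [[0, 0, 3.5], 0.12], [[2, 0.2, 0], 0.15], [[3, 0.4, 0], 0.15], [[4, 0.5, 0], 0.15], [[4, 0.5, 0], 0.15], [[2.7, 0.2, 0], 0.15], [[0, 0, 0], 0.15], [[0, 0, 0], 0.15], [[0, 0, 0], 0.15], [[0, 0, 0], 0.1]]' --hand 4

```text
clock: 5.8
tcp_pos: [0.6222, 0.0166, 0.1937]
orientation: [0.215, -3.134, -0.0]
contact_force: [0.5, -0.2, -0.5]
grip_width: 0.04
```

Run:
```python
from s import *
st(); c,im=shot("wrist","w2")
for n,p in dict(far=(.624,.0167,.051),knob=(.5445,.0075,.055)).items(): print(n,proj(c,p).round(1))
```

```text
t 5.8 tcp [0.6222 0.0166 0.1937] yang 1.708 z [-0.001  0.    -1.   ] j [-0.4   0.53  0.38  1.8  -0.25  0.85  1.8 ] F [ 0.5 -0.2 -0.5] w 0.04
far [321.  255.2]
knob [324.2 113.6]
```

View pics/w2.png

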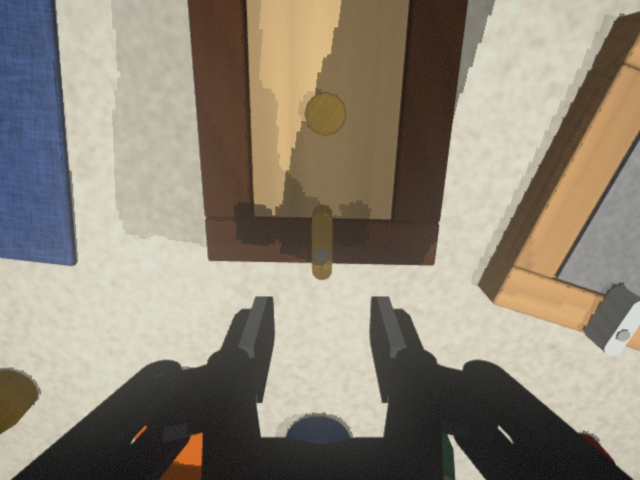

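The wrist view shows the far pivot at (321,256), as predicted, in line with the jaws, and the knob at (325,113). I'll do the same here.

Emit:
jog_arm --plan '[[[0, 0, -3], 0], [[0, 0, -3], 0], [[0, 0, -2.4], 0], [[0, 0, 0], 0], [[0, 0, 0], 0]]'

```text
clock: 6.35
tcp_pos: [0.6224, 0.0164, 0.1101]
orientation: [0.204, -3.134, 0.0]
contact_force: [0.3, -1.0, 0.0]
grip_width: 0.04
```

Emit:
jog_arm --plan '[[[0, 0, 0], 0], [[0, 0, 0], 0], [[0, 0, 0], 0], [[0, 0, 0], 0]]' --hand 0.8

```text
clock: 6.75
tcp_pos: [0.6232, 0.0166, 0.1115]
orientation: [-0.206, 3.132, 0.001]
contact_force: [-1.5, 0.7, 6.2]
grip_width: 0.0114
```

Emit:
jog_arm --plan '[[[0, 0, 0], -0.12], [[0, 0, 0], -0.12], [[0, 0, 0], -0.12], [[0, 0, 0], -0.12], [[0, 0, 0], -0.12], [[0, 0, 0], -0.12], [[0, 0, 0], -0.12], [[0, 0, 0], -0.12], [[0, 0, 0], -0.12], [[0, 0, 0], -0.12], [[0, 0, 0], -0.12], [[0, 0, 0], -0.12]]'

```text
clock: 7.95
tcp_pos: [0.6237, 0.0173, 0.1116]
orientation: [1.916, 2.487, 0.005]
contact_force: [0.5, 1.3, 5.4]
grip_width: 0.0116
```

Emit:
jog_arm --plan '[[[0, 0, 0], 0], [[0, 0, 0], 0], [[0, 0, 0], 0], [[0, 0, 0], 0]]' --hand 3

```text
clock: 8.35
tcp_pos: [0.6222, 0.0163, 0.1099]
orientation: [-1.911, -2.493, -0.0]
contact_force: [0.3, 0.4, 0.0]
grip_width: 0.03
```

Emit:
jog_arm --plan '[[[0, 0, 2], 0], [[0, 0, 3], 0], [[0, 0, 3.5], 0.14], [[-2, -0.2, 2], 0.15], [[-3, -0.4, 0], 0.15], [[-3, -0.3, 0], 0.15], [[0, 0, 0], 0.15], [[0, 0, 0], 0.15], [[0, 0, 0], 0.15], [[0, 0, 0], 0.15], [[0, 0, 0], 0.15], [[0, 0, 0], 0.1]]' --hand 5

```text
clock: 9.55
tcp_pos: [0.5422, 0.007, 0.2151]
orientation: [-0.215, 3.134, 0.0]
contact_force: [0.7, -0.0, -0.5]
grip_width: 0.05
```

Run:
```python
from s import *
st(); c,im=shot("wrist","w3"); c2,i2=shot("top","t3")
print(proj(c,(.5445,.0075,.055)),proj(c,(.465,-.0017,.051)))
a=cv2.resize(i2[100:340,240:400],(400,600)); b=cv2.resize(im,(400,300)); b=np.vstack([b,b*0])
cv2.imwrite("pics/c3.png",np.hstack([a,b])[:,:,::-1])
```

```text
t 9.55 tcp [0.5422 0.007  0.2151] yang 1.708 z [ 0.  0. -1.] j [-0.51  0.4   0.49  1.98 -0.25  0.82  1.82] F [ 0.7 -0.  -0.5] w 0.05
[321.34061684 245.71788427] [324.28083824 113.30465635]
```

View pics/c3.png

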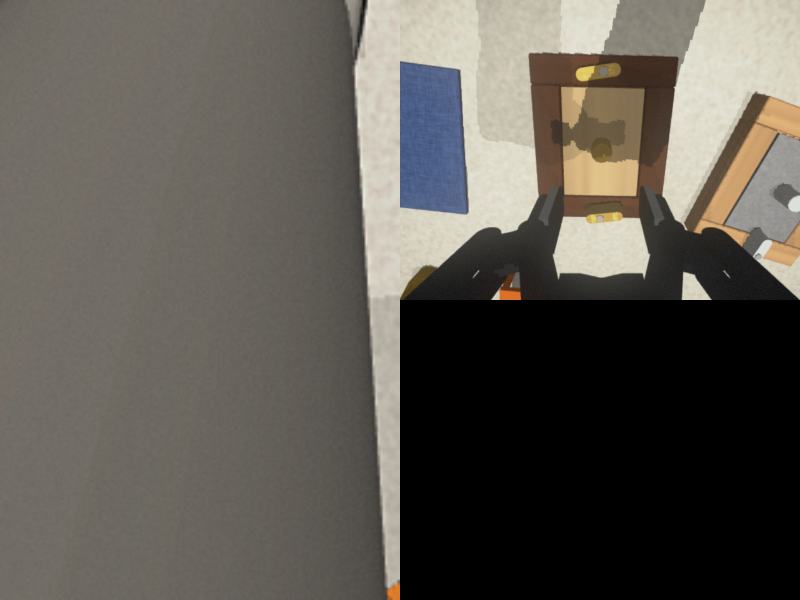

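Both buttons stand across the rims (crop pixels (598,72) and (604,217)), and the knob is near (601,148). Top is hidden by the arm. Next I grasp the knob.

Emit:
jog_arm --plan '[[[0.1, 0, -4], 0], [[0, 0, -4], 0], [[0, 0, -2.6], 0], [[0, 0, 0], 0], [[0, 0, 0], 0]]'

```text
clock: 10.15
tcp_pos: [0.5434, 0.007, 0.1093]
orientation: [0.203, -3.135, 0.001]
contact_force: [1.1, -0.1, 0.2]
grip_width: 0.0501
```

Emit:
jog_arm --plan '[[[0, 0, 0], 0], [[0, 0, 0], 0], [[0, 0, 0], 0], [[0, 0, 0], 0]]' --hand 1.2 --grip_force 50

```text
clock: 10.55
tcp_pos: [0.5444, 0.0074, 0.1108]
orientation: [-0.205, 3.132, 0.001]
contact_force: [-0.8, 0.0, 5.8]
grip_width: 0.0202
```

Emit:
jog_arm --plan '[[[0, 0, 0.5], 0], [[0, 0, 0.5], 0], [[0, 0, 0.5], 0], [[0, 0, 0.5], 0], [[0, 0, 1], 0], [[0, 0, 2], 0], [[0, 0, 3], 0], [[0, 0, 2], 0], [[0, 0, 0], 0], [[0, 0, 0], 0]]'

```text
clock: 11.55
tcp_pos: [0.5433, 0.0076, 0.2093]
orientation: [-0.206, 3.134, 0.001]
contact_force: [-0.3, -0.1, -1.2]
grip_width: 0.0197
```

Run:
```python
from s import *
st(); c,im=shot("wrist","w4"); c2,i2=shot("scene","s4")
cv2.imwrite("pics/c4.png",np.hstack([cv2.resize(im,(400,300)),cv2.resize(i2,(400,300))])[:,:,::-1])
```

```text
t 11.55 tcp [0.5433 0.0076 0.2093] yang 1.702 z [ 0.001  0.    -1.   ] j [-0.52  0.41  0.49  1.99 -0.26  0.81  1.82] F [-0.3 -0.1 -1.2] w 0.0197
```

View pics/c4.png

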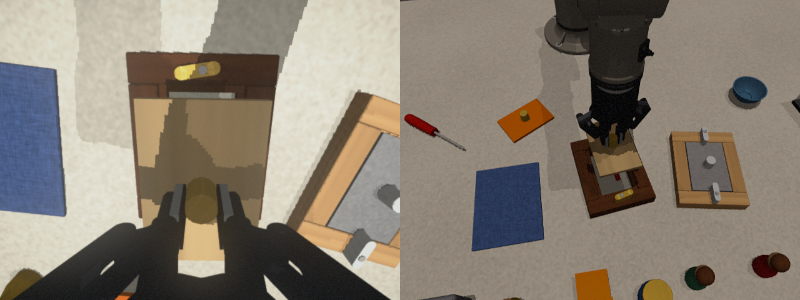

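The board is lifted and level with the knob in the jaws, and the frame is empty. Moving over the pad.

Emit:
jog_arm --plan '[[[0.25, -1.5, 0], 0], [[0.4, -2.5, 0], -0.02], [[0.4, -2.5, 0], -0.02], [[0.4, -2.5, 0], -0.02], [[0.4, -2.5, 0], -0.02], [[0.4, -2.5, 0], -0.02], [[0.4, -2.5, 0], -0.006], [[0.4, -2.5, 0], 0], [[0.4, -2.5, 0], 0], [[0.3, -1.6, 0], 0], [[0, -0.95, 0], 0], [[0, 0, 0], 0]]'

```text
clock: 12.85
tcp_pos: [0.5802, -0.2341, 0.2084]
orientation: [0.037, -3.14, 0.0]
contact_force: [0.9, 0.0, -0.3]
grip_width: 0.0198
```

Emit:
jog_arm --plan '[[[0, 0, -2], 0], [[0, 0, -3], 0], [[0, 0, -3], 0], [[0, 0, -1.5], 0], [[0, 0, 0], 0], [[0, 0, 0], 0]]'

```text
clock: 13.45
tcp_pos: [0.5813, -0.2328, 0.1146]
orientation: [-0.04, 3.141, -0.0]
contact_force: [-0.2, -1.1, -0.2]
grip_width: 0.02
```

Run:
```python
from s import *
st(); c,im=shot("scene","s5")
cv2.imwrite("pics/c5.png",cv2.resize(im[220:420,90:290],(600,600))[:,:,::-1])
```

```text
t 13.45 tcp [ 0.5813 -0.2328  0.1146] yang 1.597 z [ 0.001 -0.    -1.   ] j [-0.04  0.67  0.45  1.84 -0.41  0.73  2.23] F [-0.2 -1.1 -0.2] w 0.02
```

View pics/c5.png

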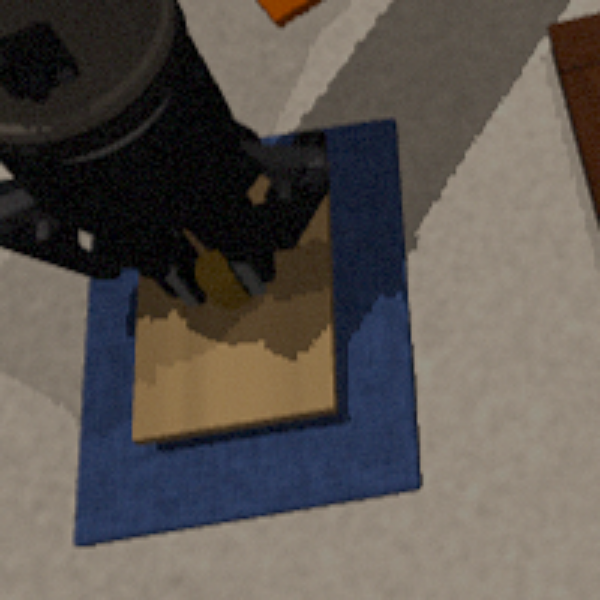

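The board hovers centred and level over the pad, with margins that look even and parallel. Lowering slowly.

Emit:
jog_arm --plan '[[[0, 0, -0.5], 0], [[0, 0, -0.5], 0], [[0, 0, -0.4], 0], [[0, 0, -0.2], 0], [[0, 0, 0], 0], [[0, 0, 0], 0]]'

```text
clock: 14.1
tcp_pos: [0.5808, -0.2332, 0.0979]
orientation: [0.039, -3.141, 0.0]
contact_force: [-1.2, -0.4, -1.2]
grip_width: 0.0199
```

Emit:
jog_arm --plan '[[[0, 0, -0.1], 0], [[0, 0, -0.1], 0], [[0, 0, 0], 0], [[0, 0, 0], 0]]'

```text
clock: 14.5
tcp_pos: [0.5808, -0.2331, 0.0959]
orientation: [0.04, -3.141, -0.0]
contact_force: [-0.4, 0.2, -1.0]
grip_width: 0.0194
```

Emit:
jog_arm --plan '[[[0, 0, -0.1], 0], [[0, 0, 0], 0], [[0, 0, 0], 0]]'

```text
clock: 14.8
tcp_pos: [0.5809, -0.2331, 0.095]
orientation: [-0.04, 3.141, -0.0]
contact_force: [-0.3, -0.1, -0.6]
grip_width: 0.02
```

Emit:
jog_arm --plan '[[[0, 0, -0.1], 0], [[0, 0, 0], 0], [[0, 0, 0], 0]]'

```text
clock: 15.1
tcp_pos: [0.5809, -0.2331, 0.0948]
orientation: [-0.039, 3.141, 0.001]
contact_force: [-2.4, 0.8, 6.7]
grip_width: 0.0197
```

Contact at 0.0948 with 6.7 N. Releasing and retreating.

Emit:
jog_arm --plan '[[[0, 0, 0], 0], [[0, 0, 0], 0], [[0, 0, 0], 0], [[0, 0, 0], 0]]' --hand 5

```text
clock: 15.5
tcp_pos: [0.5808, -0.2331, 0.0938]
orientation: [0.04, -3.141, 0.0]
contact_force: [0.0, -0.1, -0.1]
grip_width: 0.0497
```

Emit:
jog_arm --plan '[[[0, 0, 1.5], 0], [[0, 0, 3], 0], [[0, 0, 4], 0], [[0, 0, 4], 0], [[-1, -4, 2], 0], [[-1, -4, 2], 0], [[-1, -4, 0], 0], [[-1, -4, 0], 0], [[-1, -4, 0], 0], [[-1, -4, 0], 0], [[0, -4, 0], 0], [[0, 0, 0], 0]]'

```text
clock: 16.7
tcp_pos: [0.517, -0.5196, 0.2604]
orientation: [0.028, -3.14, 0.008]
contact_force: [-0.7, -0.6, -0.4]
grip_width: 0.0499
```

Run:
```python
from s import *
from m import *
st(); c,im=shot("scene","s6"); c2,i2=shot("top","t6")
cv2.imwrite("pics/c6.png",np.hstack([cv2.resize(im,(400,300)),cv2.resize(i2,(400,300))])[:,:,::-1])
yy,xx=np.mgrid[:480,:640]
for c,i,inb in ((c,im,(xx<240)&(yy>230)&(yy<405)),(c2,i2,(xx>405)&(xx<505)&(yy>150)&(yy<268))):
    H=cv2.cvtColor(i,cv2.COLOR_RGB2HSV).astype(int); h,s,v=H[...,0],H[...,1],H[...,2]
    m=(h>8)&(h<30)&(s>60)&(v>60)&inb; 
    r=rect(c,big(m),.014); print("board",r,yaw(r))
```

```text
t 16.7 tcp [ 0.517  -0.5196  0.2604] yang 1.588 z [-0.001 -0.005 -1.   ] j [ 0.36  0.66  0.55  1.47 -0.36  1.11  2.56] F [-0.7 -0.6 -0.4] w 0.0499
board ((582.8526000976562, -232.04739379882812), (126.7734603881836, 86.5995864868164), 0.4347556233406067) 0.0075877905
board ((578.781494140625, -231.81048583984375), (126.81229400634766, 86.74298858642578), 0.4983862042427063) 0.008698463
```

View pics/c6.png

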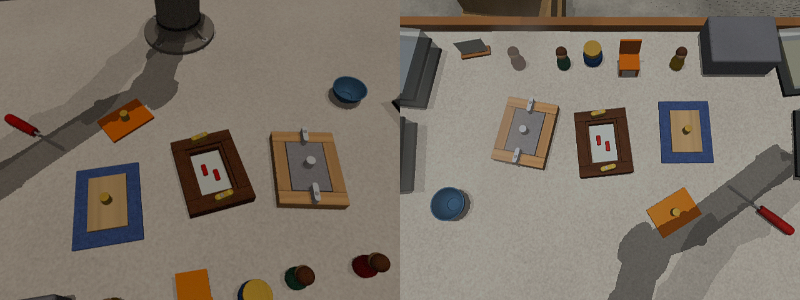

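The board lies flat and centred on the pad, about 1–2 mm off and parallel to it. Both buttons are turned aside, and the arm is clear. Handing in.

```bash
python3 -c "
from bench import *
print(hand_in())"
```

```text
the job is handed in; nothing more can be done
None
```

The dark brown frame is open and its backboard lies on the blue felt pad. I turned both brass buttons about 1.4 rad clockwise. Then I lifted the board out by its knob, lowered it until the wrist felt contact (about 7 N), let go and moved the arm clear. The job was handed in at about 17 s on the robot's clock.

- **Board on the pad:** it lies flat, knob up. Two cameras put its centre within about 2 mm of the pad's and its angle within 0.001 rad.
- **Buttons:** both still stand across the rims in the last pictures, well past the 1.1 rad needed. I judged this by eye and did not measure the final angles.
- **Disagreements:** the two cameras differed by 4–6 mm in x for the board and pad, so I used the mean. The board's offset from the pad is small in either view alone. The top camera's view was blocked during the knob grasp, so I relied on the wrist and scene views there.
- **Forces:** reported wrist forces stayed under about 20 N, and nothing else in view looks moved.

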